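# Lower a probe on its telescoping stand by one hole

### The arm

A 7-joint arm with a two-finger parallel gripper is mounted at the origin on the work surface. World frame = base frame: x ahead of the robot, y to its left, z up, the work surface at z = 0. Lengths are in m, angles in rad, forces in N, time in s.
With the tool pointing down it reaches from about 0.4 to 0.85 m from the base axis. Payload 4.5 kg.
Tool frame: the origin (TCP) lies midway between the tips of the shut fingers; the grasp point (between the pads) lies 19 mm behind it; z points along the fingers, y is the direction in which the jaws open and shut (so a half turn about z gives the same grasp; the last joint's range is limited). The gripper opens to 88 mm and grips with 3 to 60 N. Pads are 18 mm wide; open, the fingers measure 123 mm over their backs; the gripper's body (75 mm by 187 mm) begins 45 mm behind the grasp point.
Start: joints at [-1.272, 0.689, -0.195, 1.565, 0.157, 0.902, -0.215], TCP at [0.164, 0.603, 0.239] pointing down, gripper open.
Joint ranges: [-3.01, 3.01], [-0.46, 2.08], [-1.47, 1.51], [0.13, 2.56], [-1, 4.14], [0.04, 2.09], [-2.66, 2.66]. Speed limits (rad/s): [2.57, 2.57, 3.14, 3.14, 3.14, 3.14, 3.14].

### API

Orientations are given as a unit quaternion [x, y, z, w].
In Python, from plant import r gives the robot as it stands. The module is installed in compiled form; this text tells all that it offers.
- The arm moves only by the tool carry_out, never from a script. Its argument "commands" is a list of rows, each a list of 6 numbers: the shift along the tool's x, y, z in m, then the turn, a rotation vector about the tool's x, y, z in degrees. In form: [[dx, dy, dz, wx, wy, wz], ...]. A call has 1 to 12 rows; each row is the pose to reach, as a shift and turn from the pose commanded when the call began, along the tool's axes at that moment; what a row does not reach only later rows make up. A row lasts 1/10 s, in which the tool goes at most 50 mm and 8.59 degrees, less where a joint would pass 70% of its speed; a pose out of reach is approached as far as the arm can. A call with a gripper value outside its range is refused whole. "fingers" is the closure in counts, from 0 (fully open) to 255 (shut), set as the call begins (left out, the last holds). The fingers move at their own pace and stop on an object; "grip_force" is the grip in N (left out, the last holds). Time passes only in rows, so rows that repeat a pose let the fingers close. It gives the time, the measured TCP pose, the force and the opening at its end, in the units of the state.
- r.get_state(): the state, without advancing time (a new reading comes with each control period).
- r.snapshot(name): name is "scene" or "top" or "wrist"; returns a dict with "img" (480x640x3 uint8, blue, green, red), "intrinsics" (3x3 intrinsics, pixels), "k1" (the pictures are not rectified: a ray, as slopes to the right and down, at radius r is drawn at 1 + k1 r^2 times it, then the intrinsics apply), "extrinsics" (4x4, takes a point from camera to world coordinates); the wrist camera has in their place "tool_from_camera" (4x4, takes a point from camera to tool coordinates, whose origin is the TCP and whose axes are the flange's). Camera axes: x right, y down, z forward; pixel columns grow to the right and rows downward; lengths in m; the calibration is good to about 2 mm. A picture is of the moment at which its call begins: read the wrist's pose just before it. There is no depth.
- r.finish_job(): hands the job in, once; it reports no verdict.
Trained networks look in a picture, given as the dict that the camera call returned (one of the last four; its "shot" number tells which), for a name from the list of things; names that differ only in an ending like _2 or _b are one class to them, and where a whole thing is asked for, a point or a joint stands for the part that bears it (a point fixed in the world has none). Each returns a list of dicts, best first, with "p" (0 to 1); they miss things now and then, are a little off and sometimes report something else, mostly with a low value. They report only what shows in the picture. A call takes as long as a camera call.
- r.spot_in(picture, label): "xyz" ([x, y, z] in m, in world coordinates, good to about 4 mm: the middle of the surface that is visible of it).
- r.spot_point(picture, label): "xyz" ([x, y, z] in m, in world coordinates, good to about 4 mm: a listed point, or the origin of a listed thing).
The state is a dict: "clock": time; "q": joint angles; "qd": joint speeds; "joint_torque": joint torques, N m; "tool_pos": TCP position; "eef_rot": TCP orientation; "contact_force": force on the tool from outside, world axes, zero at the start; "moment": the same for the moment, N m; "opening": opening from 0.0 (shut) to 1.0 (fully open).
Only numpy, scipy, OpenCV 4.12 (cv2) and the standard library are available. Lean on these libraries where they do the work, as an engineer would, in place of code of your own. Each camera call takes 0.05 s, during which the arm holds its last target.

### The job

Lower the probe on the telescoping stand by exactly one hole: squeeze the sprung button to free the sleeve, let go of the button once the sleeve has started down, and push the sleeve gently on until the latch clicks out into the next hole. Do not force the latch, do not let the probe touch the sample cell below it, and leave the other things where they are.

Things in the scene. Friction and masses are not known exactly. Their poses are not given: they have to be found in the camera images.
- stand: Fixed stand: dark steel base plate 220 x 120 x 12 mm with an upright 20 mm square aluminium post. Origin on the post's axis at the base's underside (bench height), z up; x points from the post to the probe side (plate from -60 to +160 mm); +y is the side of the button. The sleeve slides on the post.
- post_top (a point): Centre of the post's top, 148 mm above the bench, inside the sleeve. The post has three 10 mm high holes in its -y face; the sleeve starts latched in the top one. The next hole is 24 to 42 mm lower: this differs from post to post and is found by feel (it is also seen as a dark slot below the sleeve). A third hole is 25 mm below that.
- sleeve_top (a point): Centre of the sleeve's top at rest, 220 mm above the bench at the start. The sleeve, a white 34 x 34 mm square tube, 100 mm long with its soft black rubber cap (32 x 32 x 10 mm, gives 1 mm per 12 N), slides down over the post. Axes as the stand's. A bracket 79 to 93 mm below the top carries the probe, out to 112 mm along +x; above it only the button stands out.
- button_face (a point): Centre of the outer face of the sprung black button, 18 mm wide and 22 high, on the sleeve's +y face: 28 mm below the sleeve's top, 26 mm from its axis, 9 mm proud; button face to opposite sleeve face is 43 mm. It goes 6 mm in along -y against 5 to 11 N and frees the latch. Pinch it along y: one finger on the button, one on the opposite face.
- button (a joint): Press of the button, m: 0 out (latched if at a hole), 0.006 fully in; the latch is free from 0.0045. Between holes the post's wall holds it at 0.003 to 0.004, so it need not be kept pressed; at a hole it springs out to 0 with a click. Kept squeezed, it passes the hole without catching. It jams if the sleeve is pushed down before it is pressed.
- sleeve (a joint): How far the sleeve has come down, m: 0 at the start, 0.070 at most. It stays where it is left: a push of 1 to 5 N slides it (friction 5 N plus a little from the latch, less its weight of about 3.5 N). In each hole it has about 1 mm of play either way, then the latch stops it hard. More than 18 N on the latch (push plus weight) damages it.
- probe_tip (a point): Lower tip of the steel probe, 9 mm thick, 98 mm out along the stand's +x from the post's axis and 130 mm below the sleeve's top; 90 mm above the bench at the start.
- cell: White sample cell (52 mm across, 28 mm high) lying loose on the base below the probe; origin at the centre of its underside; its top is 40 mm above the bench.
- jar: Bystander: amber glass jar, 48 mm across, 75 mm high; origin at the centre of its underside.
- keypad: Bystander: flat black keypad, 50 x 140 x 22 mm; origin at the centre of its underside.
- tray: Bystander: shallow white open tray, 110 x 80 x 30 mm; origin at the centre of its underside.

How it is judged:
By the outcome, as a careful person would: the job done as asked, in the order asked, and still so for the second after the job is handed in, with the robot touching nothing.
It also fails if it takes over 38 s, if anything falls off the work surface, if the arm or the gripper's body presses on something with over 40 N, if the wrist force passes 120 N, or if a joint passes its speed limit or range.

## Working session

There is one attempt and no reset: what is moved stays moved. The work goes in short steps, Python scripts to look and compute and a tool call to move; the robot and the scene stay as the last step left them, time stands still between calls to the robot, and variables do not carry over. Pictures are saved under pics/ and viewed, and the job is handed in when it is done.

Besides the shell and the picture viewer there is one more tool, called after "Call:" as a command line: name --pt "numbers of a row" for each row, then --argument value for the rest. carry_out: Moves the arm, as the interface text tells. Its arguments: {"type":"object","properties":{"commands":{"type":"array","items":{"type":"array","items":{"type":"number"}}},"fingers":{"type":"number"},"grip_force":{"type":"number"}},"required":["commands"]}

```bash
mkdir -p pics; python3 - <<'E'
from plant import r
import cv2
s=r.get_state();print({k:s[k] for k in('clock','tool_pos','eef_rot','contact_force','opening')})
for n in('scene','top'):
    p=r.snapshot(n);cv2.imwrite(f'pics/{n}0.png',p['img'])
    for l in('post_top','sleeve_top','button_face','probe_tip','stand','cell','jar','keypad','tray'):
        print(n,l,[(x['xyz'],x['p']) for x in r.spot_point(p,l)[:2]])
    print(p['extrinsics'],p['intrinsics'],p['k1'])
print(r.get_state()['clock'])
E
```

```text
{'clock': 0.0, 'tool_pos': array([0.16346115, 0.60261717, 0.23792119]), 'eef_rot': array([ 1.31965881e-01,  9.91253857e-01, -8.90988885e-04, -4.83103616e-05]), 'contact_force': array([-0.2752045 , -1.0569947 ,  0.55032768]), 'opening': 1.0005552992855415}
scene post_top [([0.5668, -0.0807, 0.1477], 0.97)]
scene sleeve_top [([0.5649, -0.0777, 0.2174], 0.61), ([0.5638, -0.057, 0.192], 0.43)]
scene button_face [([0.564, -0.0568, 0.1924], 0.45)]
scene probe_tip [([0.6579, -0.074, 0.091], 0.95)]
scene stand [([0.5667, -0.0787, 0.0022], 0.69), ([0.5631, -0.0766, 0.2221], 0.68)]
scene cell [([0.6593, -0.0787, 0.0112], 0.71)]
scene jar [([0.5217, 0.0421, 0.0017], 0.86)]
scene keypad [([0.6307, -0.2435, 0.0011], 0.93)]
scene tray [([0.6793, 0.0702, -0.0022], 0.94)]
[[-0.88867581  0.34369985 -0.30352218  0.80786483]
 [ 0.45840266  0.68188599 -0.56999869  0.51873501]
 [ 0.01105906 -0.64567942 -0.76352851  0.77551328]
 [ 0.          0.          0.          1.        ]] [[482.06464399   0.         320.37341185]
 [  0.         482.06464399 232.89323803]
 [  0.           0.           1.        ]] 0
[... 236 characters left out ...]
5642, -0.0801, 0.0028], 0.9)]
top cell [([0.6571, -0.0754, 0.012], 0.77)]
top jar [([0.5169, 0.0429, -0.0001], 0.72), ([0.657, -0.0754, 0.0113], 0.63)]
top keypad [([0.6309, -0.2436, 0.0027], 0.79)]
top tray [([0.6801, 0.0702, -0.0043], 0.68), ([0.5716, -0.0798, 0.1503], 0.17)]
[[ 3.99076982e-03 -9.98004924e-01  6.30098784e-02  5.30955584e-01]
 [-9.99991828e-01 -4.02360901e-03 -3.94293806e-04  4.43252924e-02]
 [ 6.47034275e-04 -6.30077899e-02 -9.98012825e-01  1.00494014e+00]
 [ 0.00000000e+00  0.00000000e+00  0.00000000e+00  1.00000000e+00]] [[434.68472878   0.         315.67030233]
 [  0.         434.68472878 239.60394995]
 [  0.           0.           1.        ]] -0.046388461620235834
1.0
```

View images.

View pics/scene0.png

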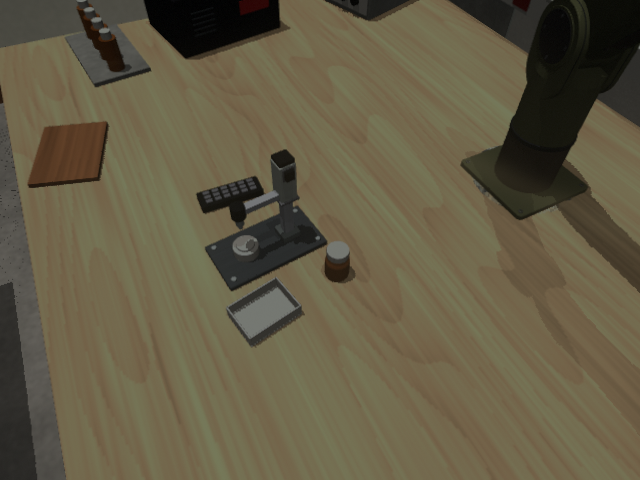

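View pics/top0.png

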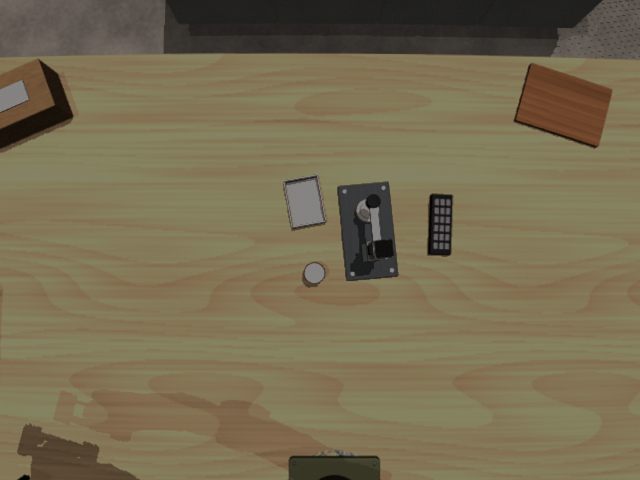

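```bash
cat > h.py <<'E'
import numpy as np, cv2
from scipy.spatial.transform import Rotation as R
def ray(p,uv,E):
    K=np.array(p['intrinsics']); d=np.array([(uv[0]-K[0,2])/K[0,0],(uv[1]-K[1,2])/K[1,1]])
    s=cv2.undistortPoints(np.array([[d]],float),np.eye(3),np.array([p['k1'],0,0,0.]))[0,0]
    E=np.array(E);return E[:3,3],E[:3,:3]@np.array([s[0],s[1],1])
def plane(p,uv,z,E=None):
    o,d=ray(p,uv,p['extrinsics'] if E is None else E);return o+d*(z-o[2])/d[2]
def proj(p,X,E=None):
    E=np.array(p['extrinsics'] if E is None else E);c=E[:3,:3].T@(np.array(X)-E[:3,3])
    s=c[:2]/c[2];s=s*(1+p['k1']*(s@s));K=np.array(p['intrinsics']);return K[:2,:2]@s+K[:2,2]
def wristE(p,s):
    T=np.eye(4);T[:3,:3]=R.from_quat(s['eef_rot']).as_matrix();T[:3,3]=s['tool_pos'];return T@np.array(p['tool_from_camera'])
E
python3 - <<'E'
from h import *
p=dict(extrinsics=[[3.99076982e-03,-9.98004924e-01,6.30098784e-02,5.30955584e-01],[-9.99991828e-01,-4.02360901e-03,-3.94293806e-04,4.43252924e-02],[6.47034275e-04,-6.30077899e-02,-9.98012825e-01,1.00494014],[0,0,0,1]],intrinsics=[[434.68472878,0,315.67030233],[0,434.68472878,239.60394995],[0,0,1]],k1=-0.046388)
im=cv2.imread('pics/top0.png');cv2.imwrite('pics/crop.png',cv2.resize(im[160:300,270:470],None,fx=4,fy=4,interpolation=cv2.INTER_CUBIC))
for uv in [(344,191),(386,187),(392,270),(352,274)]: print(plane(p,uv,0.012).round(4))
b=[plane(p,uv,0.012) for uv in [(344,191),(386,187),(392,270),(352,274)]]
c=sum(b)/4; d=(b[0]+b[1]-b[2]-b[3])[:2];y=np.arctan2(d[1],d[0]);print(c,np.degrees(y),c[:2]-0.05*np.array([np.cos(y),np.sin(y)]))
E
```

```text
[ 0.7063 -0.021   0.012 ]
[ 0.7161 -0.1181  0.012 ]
[ 0.5248 -0.1306  0.012 ]
[ 0.5154 -0.0392  0.012 ]
[ 0.61565852 -0.07721431  0.012     ] 4.5886103319941505 [ 0.56581878 -0.08121434]
```

View pics/crop.png

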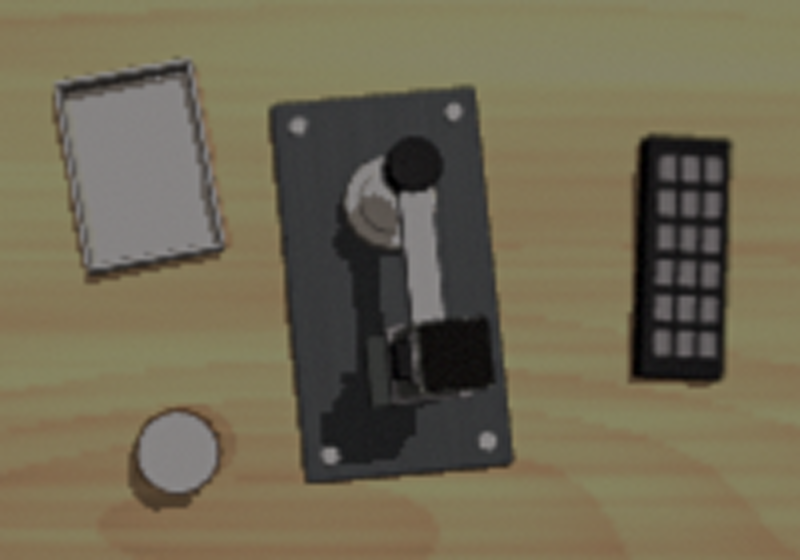

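The top view shows the plate with its bolts at crop pixels (298,125), (454,111), (488,440) and (330,455). The cap is at about (456,354), and the stand is yawed about 5°.

```bash
python3 - <<'E'
from h import *
p=dict(extrinsics=[[3.99076982e-03,-9.98004924e-01,6.30098784e-02,5.30955584e-01],[-9.99991828e-01,-4.02360901e-03,-3.94293806e-04,4.43252924e-02],[6.47034275e-04,-6.30077899e-02,-9.98012825e-01,1.00494014],[0,0,0,1]],intrinsics=[[434.68472878,0,315.67030233],[0,434.68472878,239.60394995],[0,0,1]],k1=-0.046388)
f=lambda u,v,z:plane(p,((u+.5)/4-.5+270,(v+.5)/4-.5+160),z)
b=[f(*a,0.012) for a in [(298,125),(454,111),(488,440),(330,455)]]
c=sum(b)/4; d=(b[0]+b[1]-b[2]-b[3])[:2];y=np.arctan2(d[1],d[0]);print(c,np.degrees(y),c[:2]-0.05*np.array([np.cos(y),np.sin(y)]))
k=[f(*a,0.22) for a in [(420,322),(488,317),(494,385),(425,393)]];print(sum(k)/4,k)
from scipy.spatial.transform import Rotation as R
T=R.from_quat([.131966,.991254,-.00089,-.0000483])
print(T.as_matrix())
tgt=np.array([0.5645,-0.0745,0.29]);dd=tgt-[.16346,.60262,.23792];print(T.inv().apply(dd))
want=R.from_matrix(np.array([[-np.cos(y),-np.sin(y),0],[-np.sin(y),np.cos(y),0],[0,0,-1]]).T.T)
ex=np.array([np.cos(y),np.sin(y),0]);ey=np.array([-np.sin(y),np.cos(y),0])
W=R.from_matrix(np.c_[-ex,ey,[0,0,-1]]);print((T.inv()*W).as_rotvec(degrees=True))
E
```

```text
[ 0.61607129 -0.07547785  0.012     ] 5.494612461638808 [ 0.56630103 -0.08026546]
[ 0.56546728 -0.07935158  0.22      ] [array([ 0.57999802, -0.06275085,  0.22      ]), array([ 0.58239174, -0.09363388,  0.22      ]), array([ 0.5515998 , -0.09614638,  0.22      ]), array([ 0.54787957, -0.06487523,  0.22      ])]
[[-9.65169956e-01  2.61623483e-01 -3.30654513e-04]
 [ 2.61623655e-01  9.65168376e-01 -1.75168366e-03]
 [-1.39144300e-04 -1.77717948e-03 -9.99998411e-01]]
[-0.56422962 -0.54870588 -0.05102642]
[-1.02156575e-01 -1.04733959e-02 -2.06610401e+01]
```

Call:
carry_out --pt "0 0 -0.05 0 0 0" --pt "-0.565 -0.551 -0.051 0 0 -20.5" --pt "-0.565 -0.551 -0.051 0 0 -20.5" --pt "-0.565 -0.551 -0.051 0 0 -20.5" --pt "-0.565 -0.551 -0.051 0 0 -20.5" --pt "-0.565 -0.551 -0.051 0 0 -20.5" --pt "-0.565 -0.551 -0.051 0 0 -20.5" --pt "-0.565 -0.551 -0.051 0 0 -20.5" --pt "-0.565 -0.551 -0.051 0 0 -20.5" --pt "-0.565 -0.551 -0.051 0 0 -20.5" --pt "-0.565 -0.551 -0.051 0 0 -20.5" --pt "-0.565 -0.551 -0.051 0 0 -20.5" --fingers 0 --grip_force 20

```text
clock: 2.2
tool_pos: [0.444, 0.1278, 0.2898]
eef_rot: [-0.047, 0.999, 0.0, 0.0]
contact_force: [1.0, 1.5, -0.9]
opening: 1.003
```

```bash
python3 - <<'E'
from plant import r
from h import *
s=r.get_state();print(s['clock'],s['tool_pos'],s['eef_rot'])
T=R.from_quat(s['eef_rot']);print(T.inv().apply(np.array([0.565,-0.0775,0.29])-s['tool_pos']))
y=np.radians(5.3);ex=np.array([np.cos(y),np.sin(y),0]);ey=np.array([-np.sin(y),np.cos(y),0])
W=R.from_matrix(np.c_[-ex,ey,[0,0,-1]]);print((T.inv()*W).as_rotvec(degrees=True))
E
```

```text
2.2 [0.44402047 0.12776428 0.2897674 ] [-4.65182904e-02  9.98917301e-01  1.95502513e-04  4.85622280e-04]
[-1.01379748e-01 -2.15619178e-01 -2.06873386e-04]
[0.0198061  0.0566245  0.03252856]
```

Call:
carry_out --pt "-0.09 -0.19 0 0 0 0" --pt "-0.09 -0.19 0 0 0 0" --pt "-0.09 -0.19 0 0 0 0" --pt "-0.09 -0.19 0 0 0 0" --pt "-0.09 -0.19 0 0 0 0" --pt "-0.09 -0.19 0 0 0 0" --pt "-0.09 -0.19 0 0 0 0"

```text
clock: 2.9
tool_pos: [0.5497, -0.0496, 0.2893]
eef_rot: [-0.047, 0.999, 0.001, -0.0]
contact_force: [-0.7, 0.1, 0.1]
opening: 0.998
```

```bash
python3 - <<'E'
from plant import r
from h import *
s=r.get_state();print(s['clock'],s['tool_pos'],s['eef_rot'],s['contact_force'])
T=R.from_quat(s['eef_rot']);print(T.inv().apply(np.array([0.565,-0.0775,0.29])-s['tool_pos']))
p=r.snapshot('wrist');cv2.imwrite('pics/w1.png',p['img']);E=wristE(p,s)
np.savez('w1.npz',E=E,K=p['intrinsics'],k1=p['k1'])
for l in('sleeve_top','button_face','post_top'): print(l,[(x['xyz'],x['p']) for x in r.spot_point(p,l)[:2]])
for n,X in dict(sl=[.5655,-.0795,.22]).items(): print(n,proj(p,X,E))
E
```

```text
2.9 [ 0.54972706 -0.04955967  0.28931058] [-4.73128401e-02  9.98879809e-01  7.10595482e-04 -3.41298829e-04] [-0.67428716  0.07339942  0.13395561]
[-0.01256322 -0.0292578  -0.00073962]
sleeve_top [([0.5617, -0.0767, 0.2205], 0.59), ([0.564, -0.0516, 0.1915], 0.41)]
button_face [([0.5658, -0.0517, 0.1912], 0.85), ([0.516, 0.0487, 0.0007], 0.16)]
post_top [([0.5673, -0.0779, 0.1477], 0.81)]
sl [274.1445701  276.41573152]
```

View pics/w1.png

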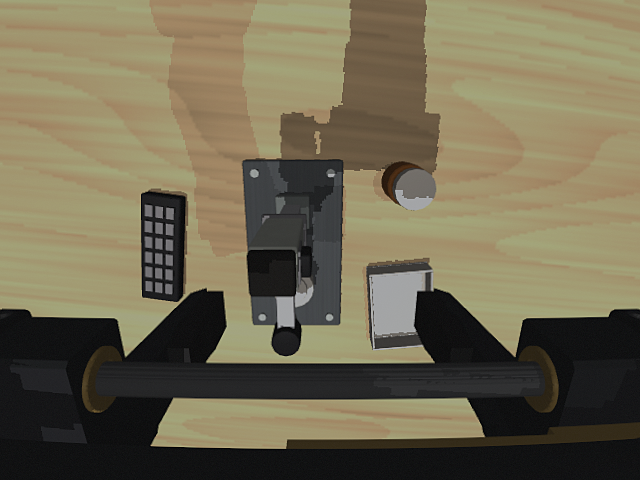

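```bash
python3 - <<'E'
import cv2
im=cv2.imread('pics/w1.png');c=cv2.resize(im[190:310,220:350],None,fx=5,fy=5,interpolation=cv2.INTER_CUBIC);cv2.imwrite('pics/w1c.png',cv2.convertScaleAbs(c,alpha=2,beta=10))
E
```

```text
(no output)
```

View pics/w1c.png

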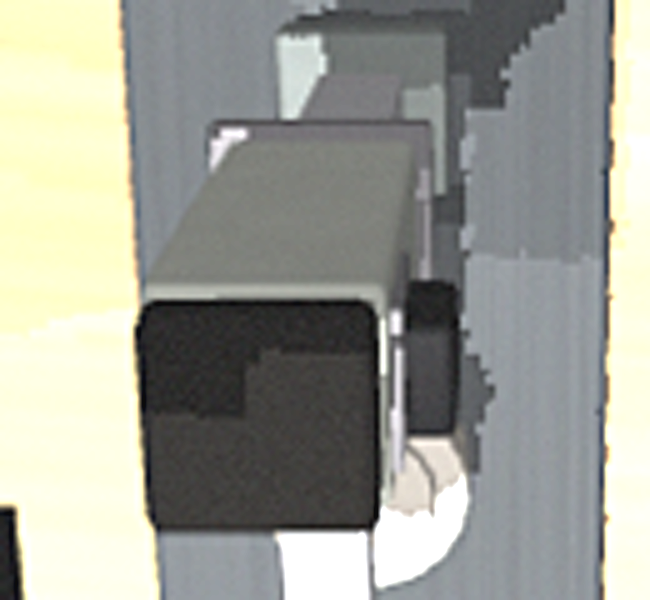

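```bash
python3 - <<'E'
from h import *
d=np.load('w1.npz');p=dict(intrinsics=d['K'],k1=float(d['k1']));E=d['E']
c=cv2.imread('pics/w1c.png')
from itertools import product
def draw(ax,yaw,col):
    y=np.radians(yaw);ex=np.array([np.cos(y),np.sin(y),0]);ey=np.array([-np.sin(y),np.cos(y),0]);o=np.array([*ax,0])
    def poly(pts,cl):
        q=np.array([(proj(p,o+a*ex+b*ey+[0,0,z],E)-[220,190]+.5)*5-.5 for a,b,z in pts]);cv2.polylines(c,[q.round().astype(int)],True,cl,1);return q.round()
    S=[(-1,-1),(1,-1),(1,1),(-1,1)]
    print(poly([(.016*a,.016*b,.22) for a,b in S],col))
    poly([(.017*a,.017*b,.21) for a,b in S],col)
    poly([(.017*a,.017*b,.12) for a,b in S],col)
    poly([(.009*a,.026,.192+.011*b) for a,b in S],(0,0,255))
    poly([(.05+.11*a,.06*b,.012) for a,b in S],(255,0,0))
draw((.5655,-.0795),5.3,(0,255,0))
cv2.imwrite('pics/w1d.png',c)
E
```

```text
[[144. 319.]
 [159. 544.]
 [396. 544.]
 [392. 319.]]
```

View pics/w1d.png

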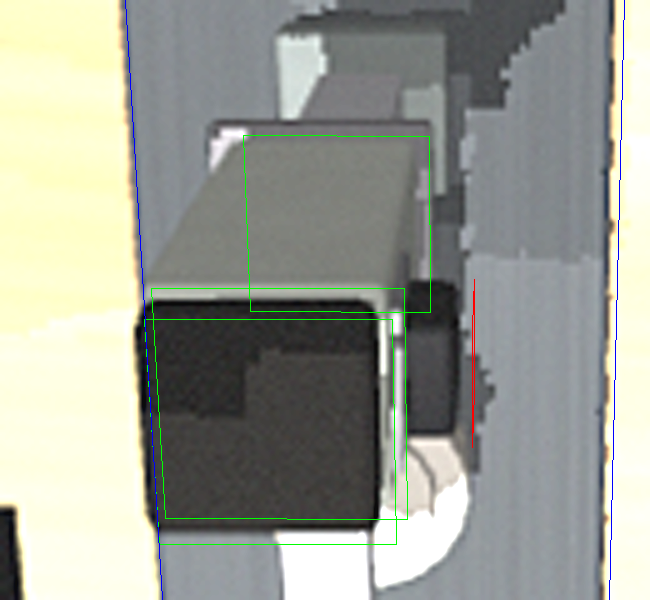

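```bash
cat > st.py <<'E'
from plant import r
from h import *
import sys
s=r.get_state();print(s['clock'],s['tool_pos'].round(4),s['contact_force'].round(2),'op',round(88*s['opening'],1))
T=R.from_quat(s['eef_rot'])
y=np.radians(5.3);ex=np.array([np.cos(y),np.sin(y),0]);ey=np.array([-np.sin(y),np.cos(y),0])
W=R.from_matrix(np.c_[-ex,ey,[0,0,-1]]);print('rot',(T.inv()*W).as_rotvec(degrees=True).round(2))
if len(sys.argv)>1: print('delta',T.inv().apply(np.array([float(a) for a in sys.argv[1:4]])-s['tool_pos']).round(4))
E
python3 st.py 0.564 -0.078 0.173
```

```text
3.1 [ 0.5498 -0.0493  0.2896] [ 0.33  0.36 -0.99] op 88.1
rot [ 0.04 -0.    0.21]
delta [-0.0113 -0.03    0.1166]
```

Call:
carry_out --pt "-0.011 -0.03 0 0 0 0" --pt "-0.011 -0.03 0 0 0 0" --pt "-0.011 -0.03 0.03 0 0 0" --pt "-0.011 -0.03 0.06 0 0 0" --pt "-0.011 -0.03 0.09 0 0 0" --pt "-0.011 -0.03 0.115 0 0 0" --pt "-0.011 -0.03 0.115 0 0 0" --pt "-0.011 -0.03 0.115 0 0 0"

```text
clock: 3.9
tool_pos: [0.5642, -0.0792, 0.1749]
eef_rot: [-0.047, 0.999, 0.0, -0.0]
contact_force: [0.2, -0.4, 1.0]
opening: 1.0
```

```bash
python3 st.py 0.564 -0.078 0.173;python3 - <<'E'
from plant import r
from h import *
s=r.get_state();p=r.snapshot('wrist');cv2.imwrite('pics/w2.png',p['img'])
E
```

```text
3.9 [ 0.5642 -0.0792  0.1749] [ 0.17 -0.4   1.04] op 88.0
rot [ 0.02 -0.    0.09]
delta [0.     0.0012 0.0019]
```

View pics/w2.png

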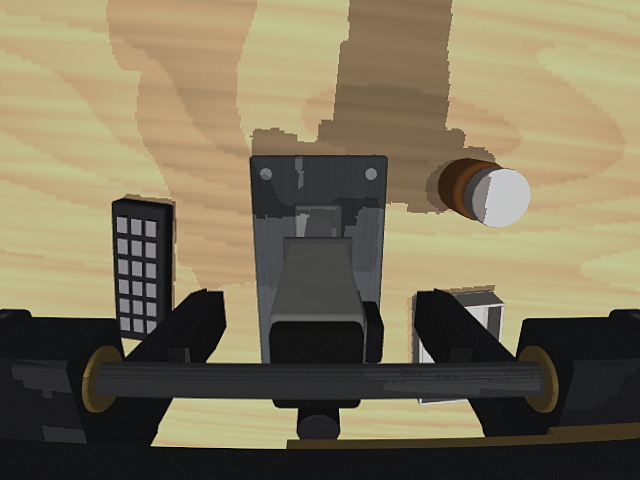

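Call:
carry_out --pt "0 0.001 0.001 0 0 0" --pt "0 0.001 0.001 0 0 0" --pt "0 0.001 0.001 0 0 0" --pt "0 0.001 0.001 0 0 0" --fingers 255 --grip_force 20

```text
clock: 4.35
tool_pos: [0.5642, -0.0791, 0.1739]
eef_rot: [-0.046, 0.999, -0.0, 0.0]
contact_force: [0.6, -0.3, 0.5]
opening: 0.659
```

```bash
python3 st.py
```

```text
4.35 [ 0.5642 -0.0791  0.1739] [ 0.63 -0.3   0.47] op 58.0
rot [-0.01  0.05  0.02]
```

Call:
carry_out --pt "0 0 0 0 0 0" --pt "0 0 0 0 0 0" --pt "0 0 0 0 0 0" --pt "0 0 0 0 0 0"

```text
clock: 4.75
tool_pos: [0.5641, -0.079, 0.1734]
eef_rot: [-0.047, 0.999, 0.0, 0.0]
contact_force: [0.8, 1.3, -0.7]
opening: 0.418
```

```bash
python3 st.py
```

```text
4.75 [ 0.5641 -0.079   0.1734] [ 0.81  1.33 -0.71] op 36.8
rot [0.01 0.01 0.04]
```

Call:
carry_out --pt "0 0 0 0 0 0" --pt "0 0 0.001 0 0 0" --pt "0 0 0.002 0 0 0" --pt "0 0 0.003 0 0 0" --pt "0 0 0.004 0 0 0" --pt "0 0 0.004 0 0 0"

```text
clock: 5.35
tool_pos: [0.5641, -0.0791, 0.1692]
eef_rot: [-0.047, 0.999, 0.0, 0.0]
contact_force: [1.2, 1.3, 0.2]
opening: 0.417
```

```bash
python3 st.py
```

```text
5.35 [ 0.5641 -0.0791  0.1692] [1.16 1.29 0.23] op 36.7
rot [0.01 0.01 0.03]
```

Call:
carry_out --pt "0 0 0.001 0 0 0" --pt "0 0 0.002 0 0 0" --pt "0 0 0.003 0 0 0" --pt "0 0 0.004 0 0 0" --pt "0 0 0.005 0 0 0" --pt "0 0 0.005 0 0 0"

```text
clock: 5.95
tool_pos: [0.5641, -0.0791, 0.1642]
eef_rot: [-0.047, 0.999, 0.0, 0.0]
contact_force: [1.1, 1.5, -0.4]
opening: 0.418
```

```bash
python3 st.py;python3 - <<'E'
from plant import r
from h import *
p=r.snapshot('scene');cv2.imwrite('pics/s2.png',cv2.resize(p['img'][130:290,200:360],None,fx=3.7,fy=3.7))
for l in('probe_tip','sleeve_top'): print(l,[(x['xyz'],x['p']) for x in r.spot_point(p,l)[:2]])
E
```

```text
5.95 [ 0.5641 -0.0791  0.1642] [ 1.11  1.47 -0.41] op 36.8
rot [0.01 0.01 0.03]
probe_tip [([0.6644, -0.0732, 0.0827], 0.82)]
sleeve_top []
```

View pics/s2.png

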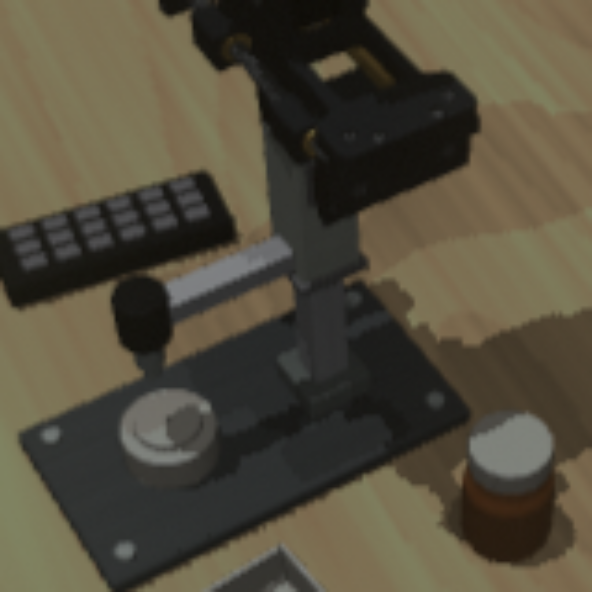

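The probe tip reads about 8–9 mm lower, so the sleeve has started down. Now I'll let go of the button.

Call:
carry_out --pt "0 0 0 0 0 0" --pt "0 0 0 0 0 0" --pt "0 0 0 0 0 0" --pt "0 0 0 0 0 0" --pt "0 0 -0.03 0 0 0" --pt "0 0 -0.065 0 0 0" --pt "0 0 -0.065 0 0 0" --pt "0 0 -0.065 0 0 0" --fingers 60

```text
clock: 6.9
tool_pos: [0.5642, -0.0795, 0.2299]
eef_rot: [-0.046, 0.999, -0.0, 0.001]
contact_force: [-0.0, -0.2, -0.5]
opening: 0.768
```

```bash
python3 st.py 0.564 -0.0805 0.212
```

```text
6.9 [ 0.5642 -0.0795  0.2299] [-0.05 -0.17 -0.52] op 67.5
rot [-0.03  0.07 -0.  ]
delta [ 0.0003 -0.001   0.0179]
```

Call:
carry_out --pt "0 -0.001 0 0 0 0" --pt "0 -0.001 0 0 0 0" --pt "0 -0.001 0 0 0 0" --pt "0 -0.001 0 0 0 0" --pt "0 -0.001 0 0 0 0" --pt "0 -0.001 0 0 0 0" --pt "0 -0.001 0 0 0 0" --pt "0 -0.001 0 0 0 0" --pt "0 -0.001 0 0 0 0" --pt "0 -0.001 0 0 0 0" --pt "0 -0.001 0 0 0 0" --pt "0 -0.001 0 0 0 0" --fingers 255

```text
clock: 8.1
tool_pos: [0.5641, -0.0801, 0.2294]
eef_rot: [-0.046, 0.999, 0.0, 0.0]
contact_force: [0.7, -0.7, 0.4]
opening: 0.003
```

```bash
python3 - <<'E'
from plant import r
from h import *
p=r.snapshot('scene');cv2.imwrite('pics/s3.png',cv2.resize(p['img'][130:290,200:360],None,fx=3.7,fy=3.7))
for l in('probe_tip','sleeve_top'): print(l,[(x['xyz'],x['p']) for x in r.spot_point(p,l)[:2]])
E
python3 st.py
```

```text
probe_tip [([0.6609, -0.0722, 0.0833], 0.67)]
sleeve_top [([0.5652, -0.0769, 0.2107], 0.6)]
8.25 [ 0.5641 -0.0801  0.2294] [ 0.27 -0.97 -0.16] op 0.4
rot [ 0.   -0.    0.03]
```

View pics/s3.png

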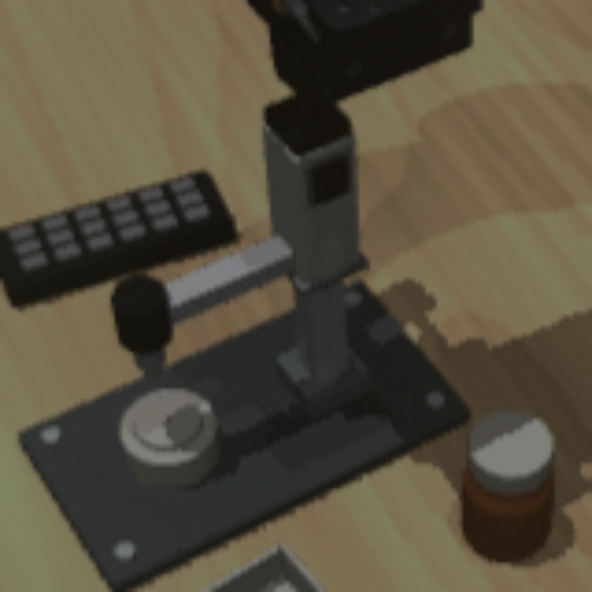

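Call:
carry_out --pt "0 0 0.01 0 0 0" --pt "0 0 0.016 0 0 0" --pt "0 0 0.018 0 0 0" --pt "0 0 0.019 0 0 0" --pt "0 0 0.02 0 0 0" --pt "0 0 0.021 0 0 0" --pt "0 0 0.022 0 0 0" --pt "0 0 0.022 0 0 0"

```text
clock: 9.05
tool_pos: [0.5634, -0.0801, 0.2077]
eef_rot: [-0.046, 0.999, -0.0, -0.001]
contact_force: [-2.3, 0.6, 5.6]
opening: 0.003
```

```bash
python3 st.py
```

```text
9.05 [ 0.5634 -0.0801  0.2077] [-2.26  0.56  5.61] op 0.3
rot [-0.01 -0.07  0.03]
```

Call:
carry_out --pt "0 0 0.001 0 0 0" --pt "0 0 0.002 0 0 0" --pt "0 0 0.003 0 0 0" --pt "0 0 0.004 0 0 0"

```text
clock: 9.45
tool_pos: [0.5634, -0.0801, 0.2038]
eef_rot: [-0.046, 0.999, -0.0, -0.001]
contact_force: [-3.0, 0.6, 6.6]
opening: 0.007
```

```bash
python3 st.py;python3 - <<'E'
from plant import r
from h import *
p=r.snapshot('scene')
for l in('probe_tip',): print(l,[(x['xyz'],x['p']) for x in r.spot_point(p,l)[:2]])
E
```

```text
9.45 [ 0.5634 -0.0801  0.2038] [-2.96  0.6   6.59] op 0.6
rot [-0.   -0.07  0.03]
probe_tip [([0.6605, -0.0743, 0.0779], 0.64)]
```

Call:
carry_out --pt "0 0 0.001 0 0 0" --pt "0 0 0.002 0 0 0" --pt "0 0 0.003 0 0 0" --pt "0 0 0.004 0 0 0"

```text
clock: 9.95
tool_pos: [0.5634, -0.0801, 0.1998]
eef_rot: [-0.046, 0.999, -0.0, -0.001]
contact_force: [-2.8, -0.3, 7.1]
opening: 0.006
```

Call:
carry_out --pt "0 0 0.0005 0 0 0" --pt "0 0 0.001 0 0 0" --pt "0 0 0.001 0 0 0"

```text
clock: 10.25
tool_pos: [0.5634, -0.0801, 0.1987]
eef_rot: [-0.046, 0.999, -0.0, -0.001]
contact_force: [-2.5, 0.6, 5.8]
opening: 0.011
```

Call:
carry_out --pt "0 0 0.0005 0 0 0" --pt "0 0 0.001 0 0 0" --pt "0 0 0.001 0 0 0"

```text
clock: 10.55
tool_pos: [0.5634, -0.0801, 0.1978]
eef_rot: [-0.046, 0.999, -0.0, -0.001]
contact_force: [-1.7, 0.9, 6.1]
opening: 0.003
```

Call:
carry_out --pt "0 0 0.0003 0 0 0" --pt "0 0 0.0006 0 0 0" --pt "0 0 0.0006 0 0 0"

```text
clock: 10.85
tool_pos: [0.5634, -0.0801, 0.1972]
eef_rot: [-0.046, 0.999, -0.0, -0.001]
contact_force: [-3.1, -0.2, 6.6]
opening: 0.009
```

Call:
carry_out --pt "0 0 0.0003 0 0 0" --pt "0 0 0.0006 0 0 0"

```text
clock: 11.05
tool_pos: [0.5634, -0.0801, 0.1966]
eef_rot: [-0.046, 0.999, -0.0, -0.001]
contact_force: [-2.3, 0.1, 5.7]
opening: 0.002
```

Call:
carry_out --pt "0 0 0.0003 0 0 0" --pt "0 0 0.0006 0 0 0"

```text
clock: 11.25
tool_pos: [0.5634, -0.0801, 0.196]
eef_rot: [-0.046, 0.999, -0.0, -0.001]
contact_force: [-2.0, 0.1, 6.2]
opening: 0.005
```

Call:
carry_out --pt "0 0 0.0003 0 0 0" --pt "0 0 0.0006 0 0 0"

```text
clock: 11.45
tool_pos: [0.5634, -0.0801, 0.1954]
eef_rot: [-0.046, 0.999, -0.0, -0.001]
contact_force: [-2.8, -0.2, 5.9]
opening: 0.003
```

Call:
carry_out --pt "0 0 0.0003 0 0 0" --pt "0 0 0.0006 0 0 0"

```text
clock: 11.65
tool_pos: [0.5634, -0.0801, 0.1948]
eef_rot: [-0.046, 0.999, -0.0, -0.001]
contact_force: [-2.5, 0.1, 6.6]
opening: 0.004
```

Call:
carry_out --pt "0 0 0.0003 0 0 0" --pt "0 0 0.0006 0 0 0"

```text
clock: 11.85
tool_pos: [0.5634, -0.0801, 0.1942]
eef_rot: [-0.046, 0.999, -0.0, -0.001]
contact_force: [-3.1, -0.3, 5.8]
opening: 0.005
```

Call:
carry_out --pt "0 0 0.0003 0 0 0" --pt "0 0 0.0006 0 0 0"

```text
clock: 12.05
tool_pos: [0.5634, -0.0801, 0.1936]
eef_rot: [-0.046, 0.999, -0.0, -0.001]
contact_force: [-3.0, 0.6, 6.1]
opening: 0.011
```

Call:
carry_out --pt "0 0 0.0003 0 0 0" --pt "0 0 0.0006 0 0 0"

```text
clock: 12.25
tool_pos: [0.5634, -0.0801, 0.193]
eef_rot: [-0.046, 0.999, -0.0, -0.001]
contact_force: [-2.3, 1.6, 6.3]
opening: 0.007
```

Call:
carry_out --pt "0 0 0.0003 0 0 0" --pt "0 0 0.0006 0 0 0"

```text
clock: 12.45
tool_pos: [0.5634, -0.0801, 0.1924]
eef_rot: [-0.046, 0.999, -0.0, -0.001]
contact_force: [-2.3, 1.3, 5.8]
opening: 0.007
```

Call:
carry_out --pt "0 0 0.0003 0 0 0" --pt "0 0 0.0006 0 0 0"

```text
clock: 12.65
tool_pos: [0.5634, -0.0801, 0.1918]
eef_rot: [-0.046, 0.999, -0.0, -0.001]
contact_force: [-4.0, 0.7, 6.2]
opening: 0.003
```

Call:
carry_out --pt "0 0 0.0003 0 0 0" --pt "0 0 0.0006 0 0 0"

```text
clock: 12.85
tool_pos: [0.5634, -0.0801, 0.1912]
eef_rot: [-0.046, 0.999, -0.0, -0.001]
contact_force: [-3.3, -0.6, 5.9]
opening: 0.007
```

Call:
carry_out --pt "0 0 0.0003 0 0 0" --pt "0 0 0.0006 0 0 0"

```text
clock: 13.05
tool_pos: [0.5634, -0.0801, 0.1906]
eef_rot: [-0.046, 0.999, -0.0, -0.001]
contact_force: [-2.2, -0.7, 5.6]
opening: 0.006
```

Call:
carry_out --pt "0 0 0.0003 0 0 0" --pt "0 0 0.0006 0 0 0"

```text
clock: 13.25
tool_pos: [0.5634, -0.0801, 0.19]
eef_rot: [-0.046, 0.999, -0.0, -0.001]
contact_force: [-2.9, -0.5, 6.1]
opening: 0.004
```

Call:
carry_out --pt "0 0 0.0003 0 0 0" --pt "0 0 0.0006 0 0 0"

```text
clock: 13.45
tool_pos: [0.5634, -0.0801, 0.1894]
eef_rot: [-0.046, 0.999, -0.0, -0.001]
contact_force: [-1.9, -0.2, 6.9]
opening: 0.008
```

Call:
carry_out --pt "0 0 0.0003 0 0 0" --pt "0 0 0.0006 0 0 0"

```text
clock: 13.65
tool_pos: [0.5634, -0.0801, 0.1888]
eef_rot: [-0.046, 0.999, -0.0, -0.001]
contact_force: [-3.0, -0.5, 6.4]
opening: 0.002
```

Call:
carry_out --pt "0 0 0.0003 0 0 0" --pt "0 0 0.0006 0 0 0"

```text
clock: 13.85
tool_pos: [0.5634, -0.0801, 0.1882]
eef_rot: [-0.046, 0.999, -0.0, -0.001]
contact_force: [-2.7, 0.3, 6.2]
opening: 0.007
```

Call:
carry_out --pt "0 0 0.0003 0 0 0" --pt "0 0 0.0006 0 0 0"

```text
clock: 14.05
tool_pos: [0.5634, -0.0801, 0.1876]
eef_rot: [-0.046, 0.999, -0.0, -0.001]
contact_force: [-3.6, 0.7, 6.6]
opening: 0.005
```

Call:
carry_out --pt "0 0 0.0003 0 0 0" --pt "0 0 0.0006 0 0 0"

```text
clock: 14.25
tool_pos: [0.5634, -0.0801, 0.187]
eef_rot: [-0.046, 0.999, -0.0, -0.001]
contact_force: [-2.7, -0.0, 6.3]
opening: 0.005
```

Call:
carry_out --pt "0 0 0.0003 0 0 0" --pt "0 0 0.0006 0 0 0"

```text
clock: 14.45
tool_pos: [0.5634, -0.0801, 0.1864]
eef_rot: [-0.046, 0.999, -0.0, -0.001]
contact_force: [-4.4, 0.3, 6.6]
opening: 0.004
```

Call:
carry_out --pt "0 0 0.0003 0 0 0" --pt "0 0 0.0006 0 0 0"

```text
clock: 14.65
tool_pos: [0.5634, -0.0801, 0.1857]
eef_rot: [-0.046, 0.999, -0.0, -0.001]
contact_force: [-2.3, 0.6, 6.1]
opening: 0.007
```

Call:
carry_out --pt "0 0 0.0003 0 0 0" --pt "0 0 0.0006 0 0 0"

```text
clock: 14.85
tool_pos: [0.5639, -0.0801, 0.1847]
eef_rot: [-0.047, 0.999, 0.0, -0.0]
contact_force: [-1.4, -0.0, 1.7]
opening: 0.005
```

```bash
python3 - <<'E'
from plant import r
from h import *
p=r.snapshot('scene');cv2.imwrite('pics/s4.png',cv2.resize(p['img'][130:290,200:360],None,fx=3.7,fy=3.7))
for l in('probe_tip',): print(l,[(x['xyz'],x['p']) for x in r.spot_point(p,l)[:2]])
E
```

```text
probe_tip [([0.6614, -0.0757, 0.0574], 0.84)]
```

View pics/s4.png

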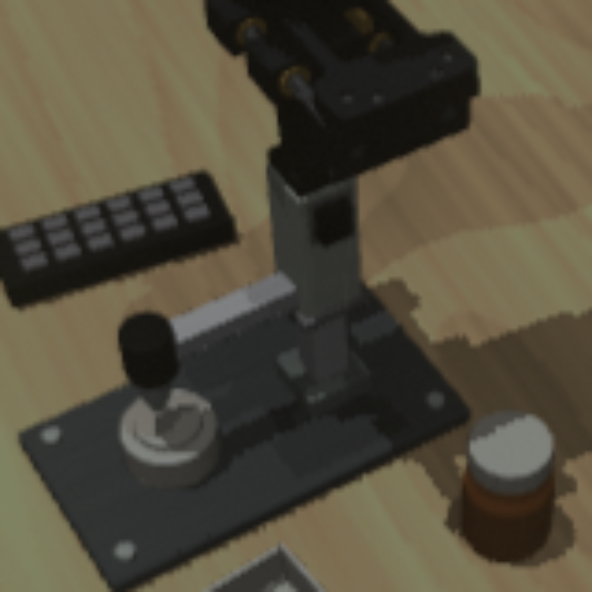

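The push force fell to 1.7 N, which fits the latch clicking out. I'll check it with small steps, expecting the latch to stop the sleeve.

Call:
carry_out --pt "0 0 0.0002 0 0 0" --pt "0 0 0.0004 0 0 0"

```text
clock: 15.15
tool_pos: [0.564, -0.0801, 0.1842]
eef_rot: [-0.046, 0.999, 0.0, -0.0]
contact_force: [-0.3, 1.2, 0.9]
opening: 0.006
```

Call:
carry_out --pt "0 0 0.0002 0 0 0" --pt "0 0 0.0004 0 0 0"

```text
clock: 15.35
tool_pos: [0.564, -0.0801, 0.1839]
eef_rot: [-0.047, 0.999, 0.0, -0.0]
contact_force: [-1.2, -0.1, 0.3]
opening: 0.007
```

Call:
carry_out --pt "0 0 0.0002 0 0 0" --pt "0 0 0.0004 0 0 0"

```text
clock: 15.55
tool_pos: [0.5641, -0.0801, 0.1836]
eef_rot: [-0.046, 0.999, 0.0, 0.0]
contact_force: [-0.8, 0.6, 1.2]
opening: 0.006
```

Call:
carry_out --pt "0 0 0.0002 0 0 0" --pt "0 0 0.0004 0 0 0"

```text
clock: 15.75
tool_pos: [0.5641, -0.0801, 0.1832]
eef_rot: [-0.046, 0.999, 0.0, 0.0]
contact_force: [-1.8, 0.4, 1.8]
opening: 0.006
```

Call:
carry_out --pt "0 0 0.0002 0 0 0" --pt "0 0 0.0004 0 0 0"

```text
clock: 15.95
tool_pos: [0.5641, -0.0801, 0.183]
eef_rot: [-0.046, 0.999, -0.0, 0.0]
contact_force: [-1.3, 0.1, 4.6]
opening: 0.003
```

Call:
carry_out --pt "0 0 0.0003 0 0 0" --pt "0 0 0.0003 0 0 0"

```text
clock: 16.15
tool_pos: [0.5641, -0.0801, 0.1828]
eef_rot: [-0.046, 0.999, -0.0, 0.0]
contact_force: [-2.5, -0.8, 5.3]
opening: 0.002
```

Call:
carry_out --pt "0 0 0.0003 0 0 0" --pt "0 0 0.0003 0 0 0"

```text
clock: 16.35
tool_pos: [0.5641, -0.0801, 0.1827]
eef_rot: [-0.046, 0.999, -0.0, 0.0]
contact_force: [-2.6, -0.2, 6.6]
opening: 0.003
```

Call:
carry_out --pt "0 0 0.0004 0 0 0" --pt "0 0 0.0004 0 0 0"

```text
clock: 16.55
tool_pos: [0.5641, -0.0801, 0.1825]
eef_rot: [-0.046, 0.999, -0.0, 0.0]
contact_force: [-2.9, 0.0, 8.1]
opening: 0.002
```

```bash
python3 st.py;python3 - <<'E'
from plant import r
from h import *
p=r.snapshot('scene');cv2.imwrite('pics/s5.png',cv2.resize(p['img'][170:220,255:315],None,fx=10,fy=10,interpolation=cv2.INTER_CUBIC))
for l in('probe_tip',): print(l,[(x['xyz'],x['p']) for x in r.spot_point(p,l)[:2]])
E
python3 st.py
```

```text
16.55 [ 0.5641 -0.0801  0.1825] [-2.88  0.01  8.07] op 0.2
rot [-0.01  0.02  0.03]
probe_tip [([0.6596, -0.0723, 0.0548], 0.62), ([0.6821, 0.0682, -0.0002], 0.61)]
16.65 [ 0.5641 -0.0801  0.1825] [-3.07 -0.23  8.95] op 0.4
rot [-0.01  0.02  0.03]
```

View pics/s5.png

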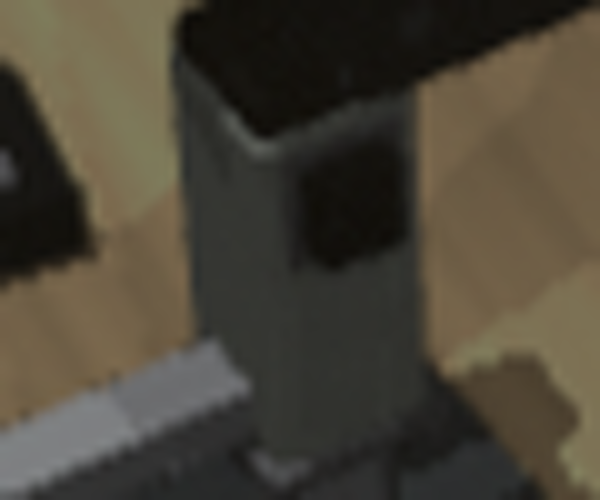

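Force rose to 8–9 N with almost no travel, so the latch is holding. I'll back off and check the button.

Call:
carry_out --pt "0 0 -0.01 0 0 0" --pt "0 0 -0.04 0 0 0" --pt "0 0 -0.08 0 0 0" --pt "0 0 -0.1 0 0 0" --pt "0 0 -0.1 0 0 0" --pt "0 0 -0.1 0 0 0"

```text
clock: 17.25
tool_pos: [0.5641, -0.0802, 0.2817]
eef_rot: [-0.046, 0.999, -0.0, 0.0]
contact_force: [-1.1, 0.3, -0.2]
opening: 0.009
```

```bash
python3 - <<'E'
from plant import r
from h import *
s=r.get_state();print(s['tool_pos'],s['contact_force'])
p=r.snapshot('wrist');E=wristE(p,s);im=p['img'];cv2.imwrite('pics/w3.png',im)
y=np.radians(5.3);ex=np.array([np.cos(y),np.sin(y),0]);ey=np.array([-np.sin(y),np.cos(y),0]);o=np.array([.564,-.0806,0])
uv=proj(p,o+[0,0,.182],E).astype(int);print(uv)
c=im[max(uv[1]-70,0):uv[1]+50,uv[0]-60:uv[0]+80]
cv2.imwrite('pics/w3c.png',cv2.convertScaleAbs(cv2.resize(c,None,fx=5,fy=5,interpolation=cv2.INTER_CUBIC),alpha=2,beta=10))
p=r.snapshot('scene');cv2.imwrite('pics/s6.png',cv2.resize(p['img'][130:290,200:360],None,fx=3.7,fy=3.7,interpolation=cv2.INTER_CUBIC))
for l in('probe_tip','sleeve_top','button_face','cell','jar'): print(l,[(x['xyz'],x['p']) for x in r.spot_point(p,l)[:2]])
E
```

```text
[ 0.5640634  -0.08016637  0.28173245] [-1.07748191  0.3117557  -0.1723178 ]
[321 243]
probe_tip [([0.6617, -0.0727, 0.0548], 0.62)]
sleeve_top [([0.5643, -0.0778, 0.1813], 0.93)]
button_face [([0.5632, -0.0585, 0.153], 0.41)]
cell [([0.6569, -0.0777, 0.0092], 0.57)]
jar [([0.5213, 0.0408, -0.0003], 0.97)]
```

View pics/w3c.png

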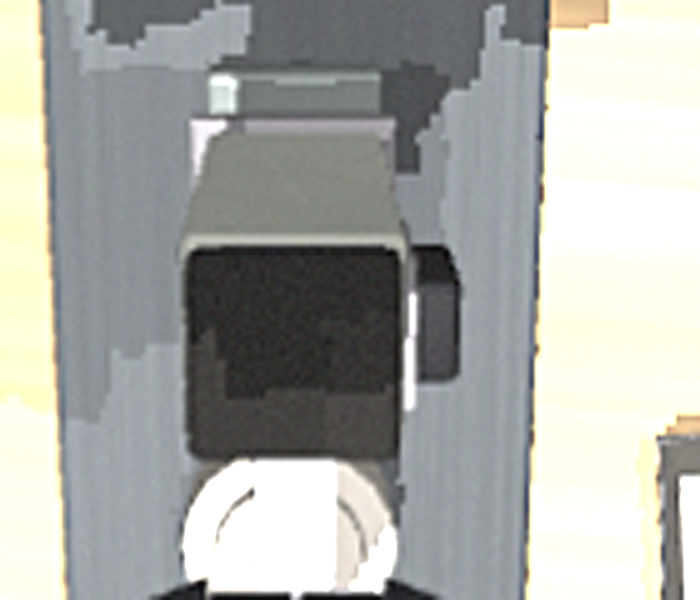

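View pics/s6.png

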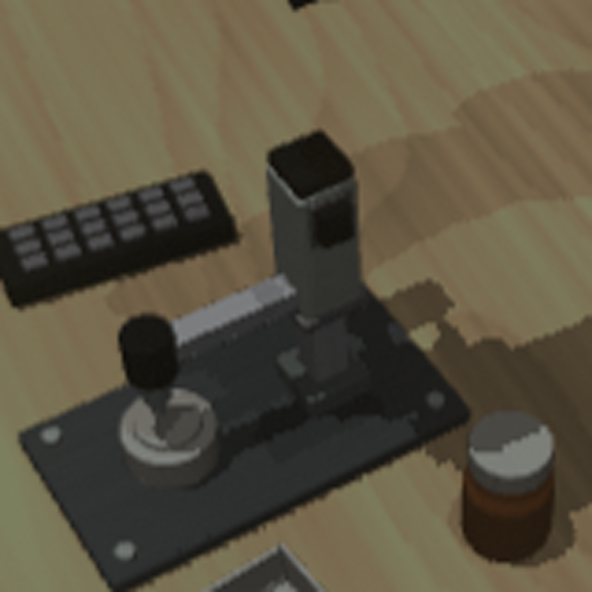

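```bash
python3 -c "
from plant import r
print(r.finish_job())"
```

```text
the job is handed in; nothing more can be done
None
```

The probe is lowered by one hole, latched there, and the job is handed in at about 17.6 s on the robot's clock.

- **Freeing the sleeve:** I pinched the button fully in (opening 36.8 mm against 43 mm when out) and lowered the sleeve about 9 mm. Then I let go of the button and backed off.
- **Pushing on:** With the fingers shut, I pushed on the rubber cap in small steps. The sleeve slid at about 6 N, then the force dropped to about 1–2 N, which I took as the click. The latch then stopped the sleeve, with the push peaking at about 9 N. Adding the sleeve's weight of about 3.5 N gives about 12.5 N, below the 18 N limit.

Last checks:
- **Travel:** By the camera networks, the sleeve top came down from about 219 mm to 181 mm above the bench. That is about 38 mm, within the 24 to 42 mm expected for one hole.
- **Probe clearance:** The tip is about 55 mm above the bench, which leaves about 15 mm over the cell's 40 mm top.
- **Latch:** In the wrist picture the button stands about 8 mm proud, so it is out. If it were still held in between holes it would show about 5.5 mm.
- **Other things:** The cell and jar read where they started, within the networks' error. The keypad and tray were not measured again, and nothing came near them. The arm is clear of everything.

No check failed. The networks' readings are only good to about 4 mm, so the latch conclusion rests mainly on the force pattern and the button picture.

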